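# Cock the rebound hardness tester and hold it on the ground spot

## Robot

A 6-joint arm with a two-finger parallel gripper is mounted at the origin on a cart in front of the work surface, level with it; the furniture and walls round the work are solid. World frame = base frame: x ahead of the robot, y to its left, z up, the work surface at z = 0. Lengths are in m, angles in rad, forces in N, time in s.
With the tool pointing down it reaches from about 0.375 to 0.925 m from the base axis. Payload 5.7 kg.
Tool frame: the origin (TCP) lies midway between the tips of the shut fingers; the grasp point (between the pads) lies 19 mm behind it; y points along the fingers, z is the direction in which the jaws open and shut, and the axes are right-handed (so a half turn about y gives the same grasp; the last joint's range is limited). The gripper opens to 88 mm and grips with 3 to 60 N. Pads are 20 mm wide; open, the fingers measure 115 mm over their backs; the gripper's body (75 mm by 178 mm) begins 61 mm behind the grasp point.
Start: joints at [1.154, 0.359, 1.51, -0, 1.272, -0.115], TCP at [0.178, 0.573, 0.223] pointing down, gripper open.
Joint ranges: [-2.97, 2.97], [-1.01, 2.36], [0.21, 2.38], [-0.96, 4.11], [0.2, 2.71], [-2.98, 2.98]. Speed limits (rad/s): [2.39, 2.39, 3.14, 3.14, 3.14, 3.14].

## Interface

Orientations are given as a unit quaternion [w, x, y, z].
In Python, from workcell import robot, optics, job gives the robot as it stands. The module is installed in compiled form; this text tells all that it offers.
- The arm moves only by the tool drive_tool, never from a script. Its argument "commands" is one flat list of numbers, 7 for each row, row after row: the turn, a rotation vector about the tool's x, y, z in degrees, then the shift along the tool's x, y, z in m, then the finger opening in m, from 0 to 0.0878. A call has 1 to 20 rows; each row shifts and turns the commanded pose from where the row before left it, along the tool's axes as they then stand; what a row does not reach is not made up. A row lasts 1/8 s, in which the tool goes at most 62.5 mm and 10.7 degrees, less where a joint would pass 70% of its speed; a pose out of reach is approached as far as the arm can. A call with a gripper value outside its range is refused whole. The fingers move at their own pace and stop on an object; "grip_force" is the grip in N (left out, the last holds). Time passes only in rows, so rows that do not move let the fingers close. It gives the time, the measured TCP pose, the force and the opening at its end, in the units of the state.
- robot.state(): the state, without advancing time (a new reading comes with each control period).
- optics.read_camera(name): name is "side" or "top"; returns (picture, depth): 420x560x3 uint8, red, green, blue; 420x560 float32, m along the optical axis (not along the pixel's ray), 0 where there is no reading.
- optics.camera_params(name): a dict with "intrinsics" (3x3 intrinsics, pixels), "rvec" (rotation vector, rad) and "tvec" (3), from world to camera coordinates, as OpenCV has them. Camera axes: x right, y down, z forward; pixel columns grow to the right and rows downward; lengths in m; the calibration is good to about 2 mm. A picture is of the moment at which its call begins. camera_params takes no time and is no camera call.
- job.job_done(): hands the job in, once; it reports no verdict.
The state is a dict: "t": time; "joint_pos": joint angles; "joint_velocities": joint speeds; "effort": joint torques, N m; "ee_pos": TCP position; "tcp_rot": TCP orientation; "force": force on the tool from outside, world axes, zero at the start; "torque": the same for the moment, N m; "gripper_width": finger opening in m.
Only numpy, scipy, OpenCV 4.12 (cv2) and the standard library are available. Lean on these libraries where they do the work, as an engineer would, in place of code of your own. Each camera call takes 0.05 s, during which the arm holds its last target. There are 200 camera calls.

## Task

Take a hardness reading on the sloping flank of the steel swage block: with the pen-shaped tester still standing in its stand, press its loading cap fully down to the stop to cock it and let the cap spring back up, then lift the tester out of the stand. Set its foot wholly within the bright ground spot, square to the sloping face, and press lightly so that the sprung foot gives a little without bottoming. Finish holding it still like that - the reading is triggered by radio - and leave the file, brush and felt pen where they lie.

Things in the scene. Friction and masses are not known exactly. Their poses are not given: they have to be found in the camera images.
- tester: Pen-shaped hardness tester, loose, 0.2 kg, round, upright in the stand. Origin on its axis at the collar's underside (rests on the stand's rim), z up the axis to the cap. Along z, mm: foot tip -48, rigid spigot (20 diameter) -18 to 0, steel collar (34 diameter) 0 to 7, grey ribbed grip cylinder (26 diameter) 7 to 52, thin stem, black loading cap 64 to 73. Grip it on the grey cylinder.
- cap_top (a point): Centre of the flat top of the loading cap (black, 23 mm diameter, 9 mm thick) at the upper end of the tester. It moves with the cap; z points up along the tester's axis.
- load_cap (a joint): Travel of the loading cap in m: 0 up at rest, 0.008 fully pressed onto its stop. Spring: it starts to move at 2.5 N, 6.5 N at the stop; it springs back when let go (that is normal: the tester stays cocked inside).
- foot_tip (a point): Centre of the flat underside of the tester's foot (a steel foot 16 mm in diameter on an 11 mm stem), the end that is set on the work. It moves with the foot; z points up along the tester's axis.
- foot (a joint): Travel of the sprung foot into the tester in m: 0 fully out, 0.008 pressed in to its stop. Spring: starts to move at 2 N, about 4 N half way, 6 N at the stop.
- stand: The tester's stand, fixed: round dark foot plate (84 mm diameter, 10 mm high) with an upright aluminium tube about 47 mm in diameter. Origin at the centre of its underside, z up. The rim is 62 mm up, the bore 26 mm wide at the rim, 23 mm just below (1.5 mm play round the spigot), 50 mm deep; the foot hangs free in it. Raise the tester at least 50 mm to clear it.
- die: The swage block, fixed: dark forged steel, 135 mm deep (x -65 to +70 mm), 150 mm wide (y), 53 mm high, a half-round groove along its rear top, a plane flank sloping 20 degrees at its front. Origin at the centre of its underside, z up; -x is its front. The flank rises from 23 mm high at x = -62 mm to 53 mm high at x = +20 mm.
- spot (a point): Centre of the bright ground spot (a disc 29 mm in diameter, with a dull rim to 33 mm) on the flank, 38 mm above the table, 20 mm in front of the block's origin and up to 35 mm to either side. z is the outward normal of the sloping face (tilted 20 degrees from vertical towards the block's -x), y runs across the block.
- file: Bystander, loose: flat file with a wooden handle, 256 mm long along its y, lying on the table. Origin under its middle.
- brush: Bystander, loose: flat bench brush with a wooden handle, 208 mm long along its y, lying on the table. Origin under its middle.
- felt_pen: Bystander, loose: white felt pen with a black cap, 135 mm long along its y, lying on the table. Origin under its middle.
There are look-alikes about, which are no part of the job. Leave any blue look-alike of the stand alone.

How it is judged:
On the way, in this order (a step that is already met when the one before it is completed fails the run):
1. The loading cap is pressed down to its stop while the tester stands in its stand (value of joint load_cap above 0.007 m and z of tester in the frame of stand below 0.066 m and horizontal distance between tester and stand below 0.006 m and angle between tester's own z axis and vertical below 0.12 rad), for 0.1 s.
2. The cap has sprung back and the tester is lifted clear of the stand (value of joint load_cap below 0.002 m and z of tester in the frame of stand above 0.08 m and contact force between tester and stand below 0.1 N and contact force between the fingers and tester above 1 N), for 0.1 s.
At the end, for the whole second after the job is handed in: The gripper holds the tester still, with its foot on the swage block's flank: foot centre within 6.5 mm of the spot's centre, tester axis within 6 degrees of square to the sloping face, contact force 1.2 to 9 N with the foot pressed in between 0.4 and 7.5 mm, and the loading cap up (distance between foot_tip and spot below 0.0065 m and angle between the z axis of foot_tip and the z axis of spot, either way round below 0.105 rad and angle between tester's own z axis and vertical below 1.2 rad and contact force between tester and die between 1.2 and 9 N and value of joint foot between 0.0004 and 0.0075 m and value of joint load_cap below 0.002 m and contact force between the fingers and tester above 1 N and contact force between tester and stand below 0.1 N and linear speed of tester below 0.02 m/s); the arm keeps its last pose, push and grip.
It fails at once if The tester is pressed hard on the block (over 20 N) (contact force between tester and die above 20 N).
It fails at once if The file, brush or felt pen is moved more than 25 mm (distance of any of file, brush, felt_pen from where it was at the start of the episode above 0.025 m).
It also fails if it takes over 50 s, if anything falls off the work surface, if the arm or the gripper's body presses on something with over 40 N, if the wrist force passes 120 N, or if a joint passes its speed limit or range.

## Working session

There is one attempt and no reset: what is moved stays moved. The work goes in short steps, Python scripts to look and compute and a tool call to move; the robot and the scene stay as the last step left them, time stands still between calls to the robot, and variables do not carry over. Pictures are saved under pics/ and viewed, about 8 in all and at most 12, crops included, and the job is handed in when it is done.

Besides the shell and the picture viewer there is one more tool, called after "Emit:" as a command line: name --argument value ..., lists and objects as JSON in quotes. drive_tool: Moves the arm, as the interface text tells. Its arguments: {"type":"object","properties":{"commands":{"type":"array"},"grip_force":{"type":"number"}},"required":["commands"]}

```bash
mkdir -p pics; cat > h.py <<'E'
import numpy as np, cv2
from workcell import robot, optics, job
from scipy.spatial.transform import Rotation as R
def cam(n):
    p=optics.camera_params(n); return np.array(p["intrinsics"]),cv2.Rodrigues(np.array(p["rvec"],float))[0],np.array(p["tvec"],float).ravel()
def world(n,u,v,d):
    K,Rm,t=cam(n); c=np.linalg.inv(K)@np.array([u*np.ones_like(d),v*np.ones_like(d),np.ones_like(d)])*d
    return (Rm.T@(c-t.reshape(3,*[1]*(c.ndim-1)))) if c.ndim==2 else Rm.T@(c-t)
def cloud(n,D):
    v,u=np.mgrid[0:420,0:560]; P=world(n,u.ravel().astype(float),v.ravel().astype(float),D.ravel().astype(float)).T.reshape(420,560,3); P[D==0]=np.nan; return P
def proj(n,p):
    K,Rm,t=cam(n); c=K@(Rm@np.asarray(p,float)+t); return c[:2]/c[2]
E
python3 - <<'E'
from h import *
for n in("top","side"):
    I,D=optics.read_camera(n); np.savez(f"{n}0.npz",I=I,D=D); cv2.imwrite(f"pics/{n}0.png",I[:,:,::-1])
    K,Rm,t=cam(n); print(n,-Rm.T@t,Rm.T[:,2],K[0,0])
s=robot.state(); print(s)
E
```

```text
top [0.32638032 0.01438692 1.44215951] [ 0.0846019  -0.00935747 -0.99637089] 499.0254516768572
side [ 0.38968259 -1.01712555  0.92541667] [ 0.01690915  0.78181332 -0.62328325] 496.2592078232979
{'t': 0.1, 'joint_pos': array([ 1.15390065e+00,  3.59439444e-01,  1.51134026e+00, -2.11939040e-05,
        1.27250839e+00, -1.15086419e-01]), 'joint_velocities': array([ 4.34679473e-05, -2.79767693e-03, -1.87071398e-03, -7.80700965e-04,
        1.12677326e-03,  2.90590092e-04]), 'effort': array([ 8.47135161e-04, -5.16359210e+01, -2.71407133e+01,  6.75667101e-02,
        2.76253663e-02, -3.13178850e-05]), 'ee_pos': array([0.17809522, 0.57228941, 0.2218837 ]), 'tcp_rot': array([-0.69849071,  0.69965117, -0.1064496 ,  0.10614828]), 'force': array([ 0.09827754, -0.80227733, -0.83916617]), 'torque': array([0.01912124, 0.03752117, 0.05874053]), 'gripper_width': 0.08781195770748584}
```

View pics/top0.png

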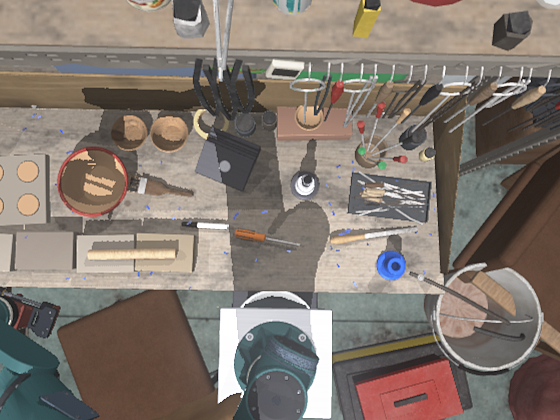

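View pics/side0.png

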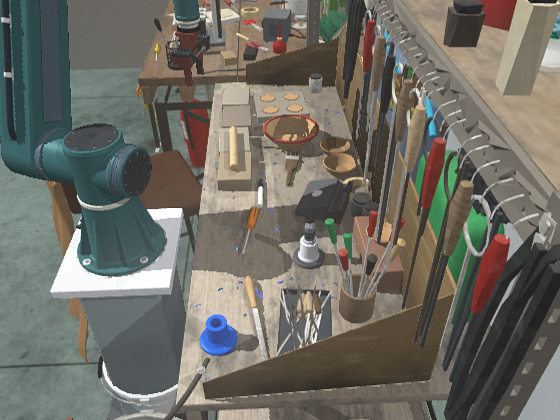

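The top view shows the tester in its stand at about (305,183). The swage block is at (228,160) with its spot near (224,167), and the blue look-alike is at (391,265). I'll enlarge both areas.

```bash
python3 - <<'E'
from h import *
a=np.load("top0.npz"); b=np.load("side0.npz")
A=cv2.resize(a["I"][120:210,185:325],None,fx=5.6,fy=5.6,interpolation=cv2.INTER_CUBIC)
B=cv2.resize(b["I"][170:280,280:380],None,fx=5.4,fy=5.4,interpolation=cv2.INTER_CUBIC)
cv2.imwrite("pics/ct.png",A[:,:,::-1]); cv2.imwrite("pics/cs.png",B[:,:,::-1])
for n,d in(("top",a),("side",b)):
    P=cloud(n,d["D"]); np.save(n+"P.npy",P)
    for (u,v) in ([(224,167),(235,165),(215,160),(240,140),(305,183),(305,195)] if n=="top" else [(309,227),(309,250),(324,195)]): print(n,u,v,P[v,u].round(4))
# cap top points
for n in("top","side"):
    P=np.load(n+"P.npy"); m=(P[...,2]>.115)&(P[...,2]<.15)&(np.abs(P[...,0]-P[183,305,0])<.05)
    if n=="top": c0=P[183,305]
    m=(P[...,2]>.125)&(np.hypot(P[...,0]-c0[0],P[...,1]-c0[1])<.04); print(n,m.sum(),P[m].mean(0),P[m].min(0),P[m].max(0)); c0=P[m].mean(0)
E
```

```text
top 224 167 [0.5512 0.1544 0.0365]
top 235 165 [0.5571 0.1231 0.0392]
top 215 160 [0.5692 0.1795 0.0456]
top 240 140 [0.626  0.1097 0.055 ]
top 305 183 [ 0.4995 -0.0713  0.1171]
top 305 195 [ 0.4784 -0.0786  0.0123]
side 309 227 [ 0.5042 -0.0891  0.1171]
side 309 250 [ 0.5053 -0.0977  0.0468]
side 324 195 [0.571  0.1266 0.0501]
top 56 [ 0.50645362 -0.07699725  0.13422103] [ 0.49724507 -0.08644771  0.12620913] [ 0.5160684  -0.067326    0.13936046]
side 56 [ 0.50655217 -0.07922864  0.13443117] [ 0.4969358  -0.0896761   0.12547937] [ 0.51763727 -0.06604482  0.13997687]
```

View pics/ct.png

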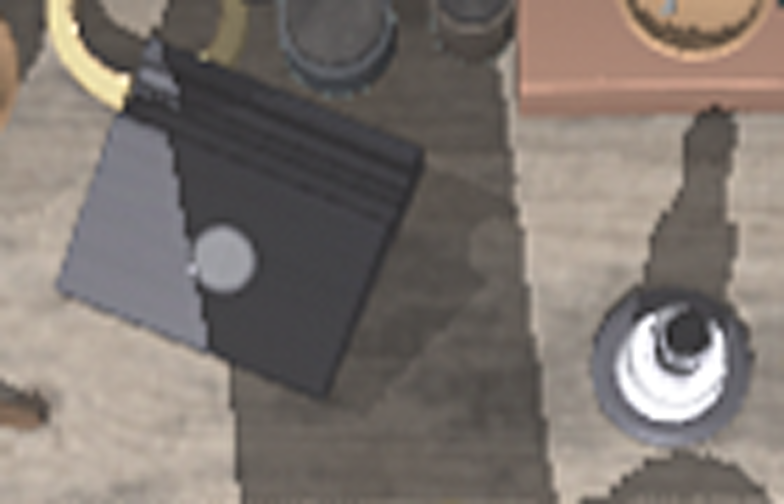

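View pics/cs.png

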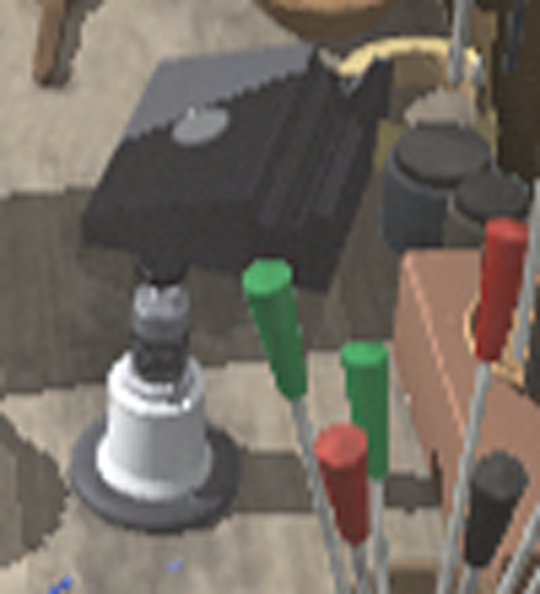

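The top crop shows the bright spot at (224,259), which is image (224.6,165.8), and the cap at (687,332). In the side crop the spot is at (201,127), which is image (316.8,193.1). Now I'll turn these into positions and fit the flank plane.

```bash
cat >> h.py <<'E'
def rayz(n,u,v,z):
    K,Rm,t=cam(n); d=Rm.T@np.linalg.inv(K)@[u,v,1.]; o=-Rm.T@t; return o+d*(z-o[2])/d[2]
E
python3 - <<'E'
from h import *
ft=lambda x,y:(184.5+(x+.5)/5.6,119.5+(y+.5)/5.6); fs=lambda x,y:(279.5+(x+.5)/5.4,169.5+(y+.5)/5.4)
print("spot",rayz("top",*ft(224,259),.038),rayz("side",*fs(201,127),.038))
print("cap",rayz("top",*ft(687,332),.135),rayz("side",*fs(162,268),.135))
print("standfoot",rayz("top",*ft(672,367),.01),rayz("side",*fs(155,473),.01))
print("edges",[rayz("top",*ft(*p),z)[:2].round(4) for p,z in(((57,288),.023),((322,397),.023),((120,112),.053),((423,155),.053))])
s=np.array([.552,.151])
for n in("top","side"):
    P=np.load(n+"P.npy"); m=(np.hypot(P[...,0]-s[0],P[...,1]-s[1])<.03)&(P[...,2]>.022)&(P[...,2]<.052)
    Q=P[m]; c=Q.mean(0); n_=np.linalg.svd(Q-c)[2][2]; n_*=np.sign(n_[2]); print(n,m.sum(),c,n_,"tilt",np.degrees(np.arccos(n_[2])),"az",np.degrees(np.arctan2(n_[1],n_[0])),"z at s",c[2]-n_[:2]@(s-c[:2])/n_[2])
I=np.load("topP.npy")
# bystander heights around: tallest within 0.2 of the stand
P=np.vstack([np.load(n+"P.npy").reshape(-1,3) for n in("top","side")])
for c in((.506,-.077),(.552,.151)):
  d=np.hypot(P[:,0]-c[0],P[:,1]-c[1]); a=np.degrees(np.arctan2(P[:,1]-c[1],P[:,0]-c[0]))
  for k in range(-180,180,30):
    m=(d>.05)&(d<.16)&(a>=k)&(a<k+30); print(k,m.sum(),np.nanmax(P[m,2]).round(3) if m.any() else None,end=" | ")
  print()
q=robot.state()["tcp_rot"]; print(R.from_quat(q,scalar_first=True).as_matrix().round(3))
E
```

```text
spot [0.55429758 0.1526835  0.038     ] [0.55348705 0.15301172 0.038     ]
cap [ 0.50827646 -0.07602156  0.135     ] [ 0.5059772 -0.0804725  0.135    ]
standfoot [ 0.50729413 -0.07716799  0.01      ] [ 0.50566646 -0.08619845  0.01      ]
edges [array([0.54  , 0.2391]), array([0.4866, 0.1022]), array([0.6256, 0.2056]), array([0.6068, 0.0526])]
top 360 [0.55206261 0.15114508 0.03817138] [-0.31451509  0.14229075  0.93852736] tilt 20.194302067516844 az 155.65738107314294 z at s 0.038172394297487415
side 174 [0.55157677 0.1492365  0.03987677] [-0.32787982  0.11123877  0.93814751] tilt 20.257253101896502 az 161.25962622359978 z at s 0.039815583861964814
-180 1368 0.01 | -150 1395 0.025 | -120 1449 0.055 | -90 1632 0.266 | -60 3477 0.674 | -30 4616 0.762 | 0 3626 0.68 | 30 1808 0.686 | 60 1049 0.058 | 90 1154 0.008 | 120 1252 0.01 | 150 1290 0.009 | 
-180 1140 0.033 | -150 1289 0.041 | -120 1130 0.051 | -90 1692 0.686 | -60 5033 0.697 | -30 4263 0.733 | 0 3432 0.733 | 30 2955 0.675 | 60 1001 0.671 | 90 1020 0.036 | 120 1089 0.026 | 150 1107 0.01 | 
[[ 0.955 -0.001  0.297]
 [-0.297 -0.002  0.955]
 [-0.    -1.    -0.002]]
```

```bash
cat >> h.py <<'E'
def toolR(az,tilt):  # tool y = -(normal tilted by tilt toward azimuth az deg); jaws horizontal across
    a=np.radians(az); t=np.radians(tilt); f=np.array([np.cos(a),np.sin(a),0]); n=np.sin(t)*f+np.array([0,0,np.cos(t)])
    y=-n; z=np.array([f[1],-f[0],0]); return np.column_stack([np.cross(y,z),y,z])
def delta(Rt,p):
    s=robot.state(); R0=R.from_quat(s["tcp_rot"],scalar_first=True).as_matrix()
    print("t",round(s["t"],2),"tcp",s["ee_pos"].round(4),"F",s["force"].round(2),"w",round(s["gripper_width"],4))
    print("rotvec deg",np.degrees(R.from_matrix(R0.T@Rt).as_rotvec()).round(2),"shift cur axes mm",(R0.T@(np.array(p)-s["ee_pos"])*1e3).round(1),"shift target axes mm",(Rt.T@(np.array(p)-s["ee_pos"])*1e3).round(1))
E
python3 - <<'E'
from h import *
P=np.vstack([np.load(n+"P.npy").reshape(-1,3) for n in("top","side")]); P=P[np.isfinite(P[:,0])]
P=P[np.hypot(P[:,0]-.507,P[:,1]+.078)>.03]
for y in np.arange(-.25,.4,.05):
    r=[]
    for lo,hi in((.06,.1),(.1,.16),(.16,.25),(.25,.6)):
        m=(P[:,1]>=y)&(P[:,1]<y+.05)&(P[:,2]>lo)&(P[:,2]<hi)&(P[:,0]>.3); r.append(P[m,0].min().round(3) if m.sum()>2 else None)
    print(round(y,2),r)
delta(toolR(158.7,0),(.507,-.078,.165)); print(toolR(158.7,0).round(3))
E
```

```text
-0.25 [np.float64(0.485), np.float64(0.551), np.float64(0.523), np.float64(0.517)]
-0.2 [np.float64(0.642), np.float64(0.716), np.float64(0.574), np.float64(0.593)]
-0.15 [np.float64(0.64), np.float64(0.717), np.float64(0.716), np.float64(0.594)]
-0.1 [np.float64(0.639), np.float64(0.717), np.float64(0.716), np.float64(0.593)]
-0.05 [np.float64(0.636), np.float64(0.718), np.float64(0.717), np.float64(0.605)]
-0.0 [np.float64(0.636), np.float64(0.718), np.float64(0.718), np.float64(0.614)]
0.05 [np.float64(0.651), np.float64(0.718), np.float64(0.719), np.float64(0.601)]
0.1 [np.float64(0.63), np.float64(0.72), np.float64(0.72), np.float64(0.601)]
0.15 [np.float64(0.719), np.float64(0.72), np.float64(0.72), np.float64(0.602)]
0.2 [np.float64(0.718), np.float64(0.719), np.float64(0.719), np.float64(0.715)]
0.25 [np.float64(0.3), np.float64(0.719), np.float64(0.719), np.float64(0.715)]
0.3 [np.float64(0.3), np.float64(0.718), np.float64(0.719), np.float64(0.716)]
0.35 [np.float64(0.301), np.float64(0.717), np.float64(0.718), np.float64(0.715)]
t 0.1 tcp [0.1781 0.5723 0.2219] F [ 0.1  -0.8  -0.84] w 0.0878
rotvec deg [ 0.1   4.01 -0.01] shift cur axes mm [ 507.3   57.7 -523. ] shift target axes mm [ 542.7   56.9 -486.4]
[[ 0.932 -0.     0.363]
 [-0.363 -0.     0.932]
 [ 0.    -1.     0.   ]]
```

Emit:
drive_tool --commands '[0, 4, 0, 0, 0, 0, 0, 0, 0, 0, 0.03, 0, -0.027, 0, 0, 0, 0, 0.03, 0, -0.027, 0, 0, 0, 0, 0.03, 0, -0.027, 0, 0, 0, 0, 0.03, 0, -0.027, 0, 0, 0, 0, 0.03, 0, -0.027, 0, 0, 0, 0, 0.03, 0, -0.027, 0, 0, 0, 0, 0.03, 0, -0.027, 0, 0, 0, 0, 0.03, 0, -0.027, 0, 0, 0, 0, 0.03, 0, -0.027, 0, 0, 0, 0, 0.03, 0, -0.027, 0, 0, 0, 0, 0.03, 0, -0.027, 0, 0, 0, 0, 0.03, 0, -0.027, 0, 0, 0, 0, 0.03, 0, -0.027, 0, 0, 0, 0, 0.03, 0, -0.027, 0, 0, 0, 0, 0.03, 0, -0.027, 0, 0, 0, 0, 0.03, 0, -0.027, 0, 0, 0, 0, 0.03, 0, -0.027, 0, 0, 0, 0, 0.03, 0, -0.027, 0, 0, 0, 0, 0, 0, 0, 0]' --grip_force 30

```text
t: 2.6
ee_pos: [0.5062, -0.0783, 0.2224]
tcp_rot: [-0.695, 0.695, -0.131, 0.132]
force: [-0.4, -0.1, -0.1]
gripper_width: 0.0003
```

```bash
python3 - <<'E'
from h import *
delta(toolR(158.7,0),(.507,-.078,.142)); print(robot.state()["joint_pos"].round(2))
E
```

```text
t 2.6 tcp [ 0.5062 -0.0783  0.2224] F [-0.4  -0.06 -0.11] w 0.0003
rotvec deg [ 0.03 -0.15  0.03] shift cur axes mm [ 0.6 80.4  0.6] shift target axes mm [ 0.7 80.4  0.6]
[-0.29  0.23  1.7  -0.    1.21 -1.48]
```

Emit:
drive_tool --commands '[0, 0, 0, 0.0006, 0.015, 0.0006, 0, 0, 0, 0, 0, 0.015, 0, 0, 0, 0, 0, 0, 0.015, 0, 0, 0, 0, 0, 0, 0.015, 0, 0, 0, 0, 0, 0, 0.015, 0, 0, 0, 0, 0, 0, 0, 0, 0]'

```text
t: 3.35
ee_pos: [0.5047, -0.0754, 0.1462]
tcp_rot: [0.695, -0.695, 0.132, -0.13]
force: [-0.4, -0.2, 0.2]
gripper_width: 0.0005
```

```bash
python3 - <<'E'
from h import *
delta(toolR(158.7,0),(.507,-.078,.135))
I,D=optics.read_camera("side"); J,_=optics.read_camera("top")
A=cv2.resize(I[170:280,260:360],None,fx=5.4,fy=5.4,interpolation=cv2.INTER_CUBIC)
p=robot.state()["ee_pos"]; print("TCP in crop side",(proj("side",p)-[259.5,169.5])*5.4)
cv2.imwrite("pics/s1.png",A[:,:,::-1])
E
```

```text
t 3.35 tcp [ 0.5047 -0.0754  0.1462] F [-0.44 -0.19  0.21] w 0.0005
rotvec deg [ 0.02  0.01 -0.16] shift cur axes mm [ 3.1 11.2 -1.6] shift target axes mm [ 3.1 11.2 -1.6]
TCP in crop side [270.03152631 240.67832147]
```

View pics/s1.png

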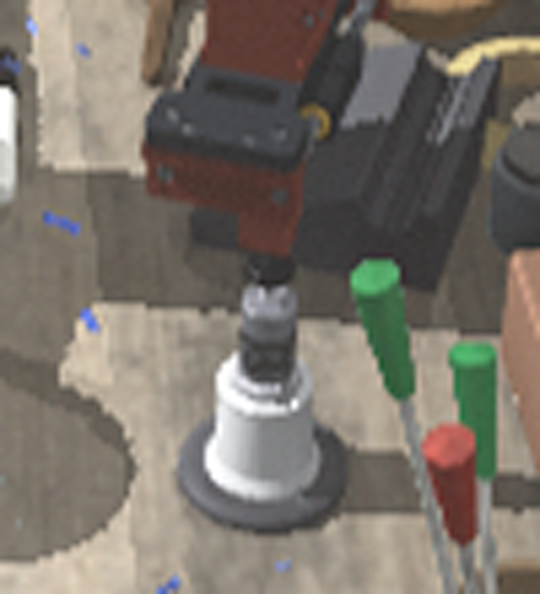

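The side crop shows the closed fingertips at (267,250), just above the cap at (270,270), and well centred. I'll nudge sideways and then press down.

Emit:
drive_tool --commands '[0, 0, 0, 0.002, 0, -0.001, 0, 0, 0, 0, 0, 0.006, 0, 0, 0, 0, 0, 0, 0, 0, 0]'

```text
t: 3.82
ee_pos: [0.507, -0.0774, 0.1414]
tcp_rot: [-0.695, 0.695, -0.131, 0.131]
force: [-0.4, 0.0, -0.5]
gripper_width: 0.0006
```

Emit:
drive_tool --commands '[0, 0, 0, 0, 0.003, 0, 0, 0, 0, 0, 0, 0.003, 0, 0, 0, 0, 0, 0, 0, 0, 0]'

```text
t: 4.2
ee_pos: [0.5073, -0.0774, 0.1355]
tcp_rot: [-0.695, 0.695, -0.131, 0.131]
force: [0.5, 0.8, 0.0]
gripper_width: 0.0007
```

Emit:
drive_tool --commands '[0, 0, 0, 0, 0.003, 0, 0, 0, 0, 0, 0, 0, 0, 0]'

```text
t: 4.45
ee_pos: [0.5074, -0.0774, 0.1328]
tcp_rot: [-0.695, 0.695, -0.131, 0.131]
force: [-0.8, -0.1, 4.4]
gripper_width: 0.0003
```

Contact. I'll keep pressing to the stop.

Emit:
drive_tool --commands '[0, 0, 0, 0, 0.003, 0, 0, 0, 0, 0, 0, 0, 0, 0]'

```text
t: 4.7
ee_pos: [0.5075, -0.0774, 0.1297]
tcp_rot: [-0.695, 0.695, -0.131, 0.131]
force: [-0.6, -0.2, 5.5]
gripper_width: 0.0005
```

Emit:
drive_tool --commands '[0, 0, 0, 0, 0.003, 0, 0, 0, 0, 0, 0, 0, 0, 0]'

```text
t: 4.95
ee_pos: [0.5075, -0.0774, 0.1272]
tcp_rot: [-0.695, 0.695, -0.13, 0.131]
force: [-1.5, 0.9, 8.4]
gripper_width: 0.0004
```

Emit:
drive_tool --commands '[0, 0, 0, 0, 0.002, 0, 0, 0, 0, 0, 0, 0, 0, 0]'

```text
t: 5.2
ee_pos: [0.5081, -0.0776, 0.1269]
tcp_rot: [-0.695, 0.695, -0.13, 0.131]
force: [-5.6, 0.7, 24.9]
gripper_width: 0.0005
```

The cap reached its stop: z levelled off at 0.127 and force rose to 25 N. Next I'll retract and open the fingers.

Emit:
drive_tool --commands '[0, 0, 0, 0, 0, 0, 0, 0, 0, 0, 0, -0.01, 0, 0, 0, 0, 0, 0, -0.01, 0, 0, 0, 0, 0, 0, -0.01, 0, 0.0878, 0, 0, 0, 0, 0, 0, 0.0878, 0, 0, 0, 0, 0, 0, 0.0878, 0, 0, 0, 0, 0, 0, 0.0878, 0, 0, 0, 0, 0, 0, 0.0878]'

```text
t: 6.2
ee_pos: [0.5071, -0.0773, 0.1543]
tcp_rot: [-0.695, 0.695, -0.131, 0.13]
force: [-0.1, 0.2, -0.2]
gripper_width: 0.0471
```

```bash
python3 - <<'E'
from h import *
delta(toolR(158.7,0),(.5065,-.078,.077))
I,D=optics.read_camera("side"); J,E=optics.read_camera("top")
A=cv2.resize(I[200:280,270:350],None,fx=5,fy=5,interpolation=cv2.INTER_CUBIC); B=cv2.resize(J[140:220,265:345],None,fx=5,fy=5,interpolation=cv2.INTER_CUBIC)
cv2.imwrite("pics/s2.png",np.hstack([A,B])[:,:,::-1])
P=cloud("side",D);m=(P[...,2]>.105)&(P[...,2]<.142)&(np.hypot(P[...,0]-.507,P[...,1]+.08)<.022); print(m.sum(),P[m].max(0),P[m].min(0))
E
```

```text
t 6.2 tcp [ 0.5071 -0.0773  0.1543] F [-0.13  0.16 -0.16] w 0.0471
rotvec deg [ 0.01  0.01 -0.04] shift cur axes mm [-0.2 77.3 -0.8] shift target axes mm [-0.3 77.3 -0.9]
96 [ 0.51839008 -0.0677459   0.13745548] [ 0.49462439 -0.09231967  0.1053798 ]
```

View pics/s2.png

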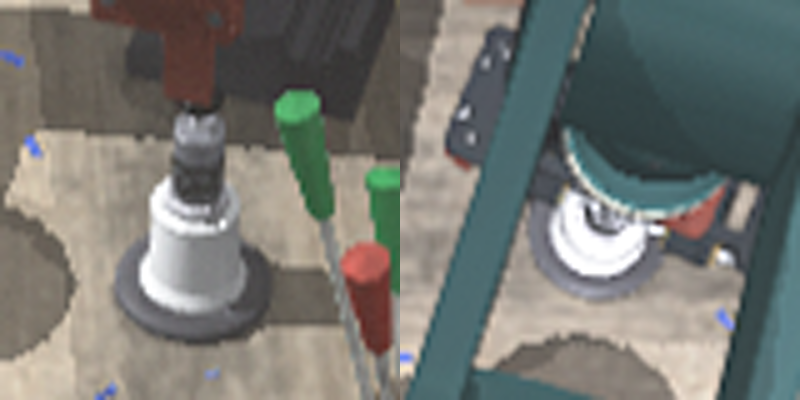

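The tester still stands upright with its cap up. The near finger hides the cap top at about (198,105), and the fingers are still opening. I'll descend around it.

Emit:
drive_tool --commands '[0, 0, 0, 0, 0, 0, 0.0878, 0, 0, 0, 0, 0, -0.001, 0.0878, 0, 0, 0, 0, 0, 0, 0.0878, 0, 0, 0, 0, 0.011, 0, 0.0878, 0, 0, 0, 0, 0.011, 0, 0.0878, 0, 0, 0, 0, 0.011, 0, 0.0878, 0, 0, 0, 0, 0.011, 0, 0.0878, 0, 0, 0, 0, 0.011, 0, 0.0878, 0, 0, 0, 0, 0.011, 0, 0.0878, 0, 0, 0, 0, 0.011, 0, 0.0878, 0, 0, 0, 0, 0, 0, 0.0878]'

```text
t: 7.68
ee_pos: [0.5062, -0.0781, 0.0767]
tcp_rot: [0.695, -0.695, 0.131, -0.13]
force: [-0.7, 0.4, -0.6]
gripper_width: 0.0881
```

Emit:
drive_tool --commands '[0, 0, 0, 0, 0, 0, 0, 0, 0, 0, 0, 0, 0, 0, 0, 0, 0, 0, 0, 0, 0, 0, 0, 0, 0, 0, 0, 0, 0, 0, 0, 0, 0, 0, 0, 0, 0, 0, 0, 0, 0, 0, 0, 0, 0, 0, 0, 0, 0]' --grip_force 30

```text
t: 8.55
ee_pos: [0.507, -0.0782, 0.0777]
tcp_rot: [0.695, -0.695, 0.131, -0.131]
force: [-0.4, 0.9, 0.3]
gripper_width: 0.0259
```

Emit:
drive_tool --commands '[0, 0, 0, 0, -0.005, 0, 0, 0, 0, 0, 0, -0.01, 0, 0, 0, 0, 0, 0, -0.01, 0, 0, 0, 0, 0, 0, -0.015, 0, 0, 0, 0, 0, 0, -0.015, 0, 0, 0, 0, 0, 0, -0.015, 0, 0, 0, 0, 0, 0, -0.015, 0, 0, 0, 0, 0, 0, -0.015, 0, 0, 0, 0, 0, 0, -0.01, 0, 0, 0, 0, 0, 0, 0, 0, 0, 0, 0, 0, 0, 0, 0, 0]'

```text
t: 9.93
ee_pos: [0.5065, -0.0782, 0.1873]
tcp_rot: [-0.695, 0.695, -0.131, 0.13]
force: [-0.3, 0.1, -2.7]
gripper_width: 0.0256
```

```bash
python3 - <<'E'
from h import *
Rf=toolR(158.7,20); n=-Rf[:,1]; s=np.array([.554,.1528,.038]); print(n)
delta(toolR(158.7,0),s+n*.063+n*.04)
delta(Rf,s+n*.063+n*.04)
E
```

```text
[-0.31865717  0.12423924  0.93969262]
t 9.93 tcp [ 0.5065 -0.0782  0.1873] F [-0.3   0.07 -2.68] w 0.0256
rotvec deg [ 0.01  0.01 -0.05] shift cur axes mm [-74.8  52.5 232.5] shift target axes mm [-74.9  52.5 232.4]
t 9.93 tcp [ 0.5065 -0.0782  0.1873] F [-0.3   0.07 -2.68] w 0.0256
rotvec deg [ 1.000e-02  1.000e-02 -2.005e+01] shift cur axes mm [-74.8  52.5 232.5] shift target axes mm [-88.4  23.7 232.4]
```

Emit:
drive_tool --commands '[0, 0, 0, -0.006, 0, 0.019, 0, 0, 0, 0, -0.006, 0, 0.019, 0, 0, 0, 0, -0.006, 0, 0.019, 0, 0, 0, 0, -0.006, 0, 0.019, 0, 0, 0, 0, -0.006, 0, 0.019, 0, 0, 0, 0, -0.006, 0, 0.019, 0, 0, 0, 0, -0.006, 0, 0.019, 0, 0, 0, 0, -0.006, 0, 0.019, 0, 0, 0, 0, -0.006, 0, 0.019, 0, 0, 0, 0, -0.006, 0, 0.019, 0, 0, 0, 0, -0.006, 0, 0.019, 0, 0, 0, 0, -0.006, 0, 0.019, 0, 0, 0, -5, 0, 0, 0, 0, 0, 0, -5, 0, 0, 0, 0, 0, 0, -5, 0, 0, 0, 0, 0, 0, -5, 0, 0, 0, 0, 0, 0, 0, 0, 0, 0, 0]'

```text
t: 12.05
ee_pos: [0.5204, 0.1611, 0.1869]
tcp_rot: [-0.662, 0.708, -0.008, 0.248]
force: [0.2, -0.2, -2.5]
gripper_width: 0.0253
```

```bash
python3 - <<'E'
from h import *
Rf=toolR(158.7,20); n=-Rf[:,1]; s=np.array([.554,.1528,.038])
delta(Rf,s+n*.063+n*.02)
E
```

```text
t 12.05 tcp [0.5204 0.1611 0.1869] F [ 0.2  -0.19 -2.49] w 0.0253
rotvec deg [ 0.04  0.16 -0.14] shift cur axes mm [-18.5  68.7   4.5] shift target axes mm [-18.7  68.6   4.4]
```

Emit:
drive_tool --commands '[0, 0, 0, -0.0185, 0, 0.0045, 0, 0, 0, 0, 0, 0.014, 0, 0, 0, 0, 0, 0, 0.014, 0, 0, 0, 0, 0, 0, 0.014, 0, 0, 0, 0, 0, 0, 0.014, 0, 0, 0, 0, 0, 0, 0.0125, 0, 0, 0, 0, 0, 0, 0, 0, 0, 0, 0, 0, 0, 0, 0, 0]'

```text
t: 13.05
ee_pos: [0.53, 0.1623, 0.117]
tcp_rot: [-0.662, 0.707, -0.008, 0.249]
force: [-0.3, 0.5, -1.7]
gripper_width: 0.0255
```

```bash
python3 - <<'E'
from h import *
Rf=toolR(158.7,20); n=-Rf[:,1]; s=np.array([.554,.1528,.038])
delta(Rf,s+n*.063+n*.02)
I,D=optics.read_camera("side"); J,E=optics.read_camera("top"); np.savez("s3.npz",I=I,J=J,D=D)
A=cv2.resize(I[145:235,285:355],None,fx=6,fy=6,interpolation=cv2.INTER_CUBIC); B=cv2.resize(J[120:210,190:250],None,fx=6,fy=6,interpolation=cv2.INTER_CUBIC)
st=robot.state(); Rt=R.from_quat(st["tcp_rot"],scalar_first=True).as_matrix(); f=st["ee_pos"]+Rt[:,1]*.063
print("foot pred",f,"in crop",(proj("side",f)-[284.5,144.5])*6-.5,(proj("top",f)-[189.5,119.5])*6-.5+[420,0])
print("TCP in crop",(proj("side",st["ee_pos"])-[284.5,144.5])*6-.5,"spot",(proj("side",s)-[284.5,144.5])*6-.5)
cv2.imwrite("pics/s3.png",np.hstack([A,B])[:,:,::-1])
E
```

```text
t 13.05 tcp [0.53   0.1623 0.117 ] F [-0.28  0.53 -1.74] w 0.0255
rotvec deg [0.   0.01 0.  ] shift cur axes mm [-2.8  0.1 -0.1] shift target axes mm [-2.8  0.1 -0.1]
foot pred [0.55024854 0.15464287 0.05827619] in crop [188.01422961 256.36250506] [621.50147726 278.97017848]
TCP in crop [148.96593225 148.83635561] spot [194.47232522 291.38416021]
```

View pics/s3.png

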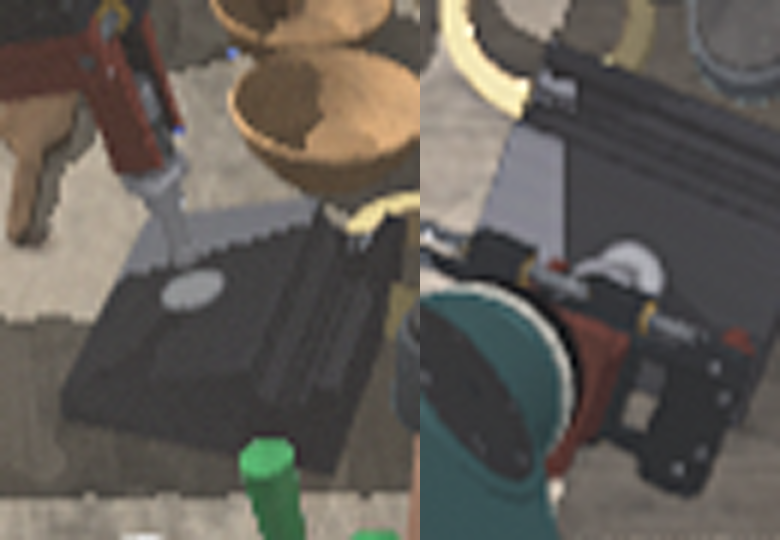

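The side crop shows the spot at (193,290), close to the predicted (194,291). The foot end is at about (180,258), against a predicted (188,256). I'll move closer and look in an enhanced crop.

Emit:
drive_tool --commands '[0, 0, 0, -0.0025, 0.005, 0, 0, 0, 0, 0, 0, 0.008, 0, 0, 0, 0, 0, 0, 0, 0, 0, 0, 0, 0, 0, 0, 0, 0]'

```text
t: 13.65
ee_pos: [0.5318, 0.1614, 0.1037]
tcp_rot: [-0.662, 0.707, -0.008, 0.249]
force: [-1.0, 1.0, -3.2]
gripper_width: 0.0253
```

```bash
python3 - <<'E'
from h import *
Rf=toolR(158.7,20); n=-Rf[:,1]; s=np.array([.554,.1528,.038])
delta(Rf,s+n*.063)
I,D=optics.read_camera("side"); np.savez("s4.npz",I=I,D=D)
x0,y0,k=295,165,14
A=cv2.resize(I[y0:y0+40,x0:x0+45],None,fx=k,fy=k,interpolation=cv2.INTER_CUBIC)
A=np.clip(255*(A/255.)**.6,0,255).astype(np.uint8)
st=robot.state(); Rt=R.from_quat(st["tcp_rot"],scalar_first=True).as_matrix()
pc=lambda p:((proj("side",p)-[x0-.5,y0-.5])*k-.5).round(0)
f=st["ee_pos"]+Rt[:,1]*.063
print("foot",pc(f),"rim +-z",pc(f+Rt[:,2]*.008),pc(f-Rt[:,2]*.008),"+-x",pc(f+Rt[:,0]*.008),pc(f-Rt[:,0]*.008),"spot",pc(s),"TCP",pc(st["ee_pos"]))
cv2.imwrite("pics/s4.png",A[:,:,::-1])
E
```

```text
t 13.65 tcp [0.5318 0.1614 0.1037] F [-1.04  0.99 -3.25] w 0.0253
rotvec deg [ 0.02  0.01 -0.02] shift cur axes mm [-0.1  6.9  0. ] shift target axes mm [-0.1  6.9  0. ]
foot [305. 373.] rim +-z [315. 352.] [296. 395.] +-x [340. 369.] [270. 377.] spot [314. 401.] TCP [215. 125.]
```

View pics/s4.png

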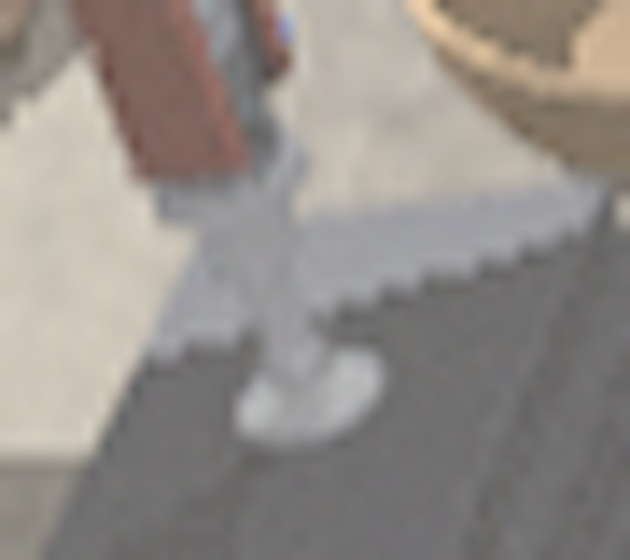

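The foot shows at about (298,385), just above the spot, which spans (236–385, 345–445). That is within about 2 mm of prediction, so I'll lower it gently.

Emit:
drive_tool --commands '[0, 0, 0, 0, 0.003, 0, 0, 0, 0, 0, 0, 0.002, 0, 0, 0, 0, 0, 0, 0, 0, 0, 0, 0, 0, 0, 0, 0, 0]'

```text
t: 14.2
ee_pos: [0.5334, 0.1608, 0.0992]
tcp_rot: [-0.662, 0.707, -0.008, 0.249]
force: [0.0, 0.0, -3.1]
gripper_width: 0.0252
```

Emit:
drive_tool --commands '[0, 0, 0, 0, 0.002, 0, 0, 0, 0, 0, 0, 0, 0, 0, 0, 0, 0, 0, 0, 0, 0]'

```text
t: 14.58
ee_pos: [0.5341, 0.1607, 0.0974]
tcp_rot: [-0.662, 0.707, -0.008, 0.249]
force: [-1.6, 0.6, 1.2]
gripper_width: 0.0255
```

Emit:
drive_tool --commands '[0, 0, 0, 0, 0.0015, 0, 0, 0, 0, 0, 0, 0, 0, 0, 0, 0, 0, 0, 0, 0, 0]'

```text
t: 14.95
ee_pos: [0.5346, 0.1605, 0.0959]
tcp_rot: [-0.662, 0.707, -0.008, 0.249]
force: [-1.4, 1.1, 0.5]
gripper_width: 0.0259
```

Contact shows as a force rise of about 3–4 N, so compression is roughly 2 mm. I'll add a bit more and then check.

Emit:
drive_tool --commands '[0, 0, 0, 0, 0.0012, 0, 0, 0, 0, 0, 0, 0, 0, 0, 0, 0, 0, 0, 0, 0, 0, 0, 0, 0, 0, 0, 0, 0]'

```text
t: 15.45
ee_pos: [0.535, 0.1603, 0.0948]
tcp_rot: [-0.662, 0.707, -0.008, 0.249]
force: [-1.2, 0.5, 1.3]
gripper_width: 0.0254
```

```bash
python3 - <<'E'
from h import *
Rf=toolR(158.7,20); n=-Rf[:,1]; s=np.array([.554,.1528,.038])
F=[]
for _ in range(6):
    I,D=optics.read_camera("side"); F.append(robot.state()["force"])
F=np.array(F); print("F mean",F.mean(0).round(2),"normal part incl. +2.4N weight",((F.mean(0)+[0,0,2.4])@n).round(2))
delta(Rf,s+n*.063)
J,E=optics.read_camera("top")
x0,y0,k=295,165,14; A=I[y0:y0+40,x0:x0+28]; x1,y1=210,150; B=J[y1:y1+40,x1:x1+28]
A,B=[cv2.resize(q,None,fx=k,fy=k,interpolation=cv2.INTER_CUBIC) for q in(A,B)]
C=np.hstack([A,B]); C=np.clip(255*((C/255.-.3)/.55).clip(0,1)**.9,0,255).astype(np.uint8)
f=s
pc=lambda c,p,x,y:((proj(c,p)-[x-.5,y-.5])*k-.5).round(0)
print("spot",pc("side",s,x0,y0),pc("top",s,x1,y1)+[392,0])
for r in(.008,.0145): print(r,[pc("side",s+d*r,x0,y0) for d in(Rf[:,2],-Rf[:,2],Rf[:,0],-Rf[:,0])])
cv2.imwrite("pics/s5.png",C[:,:,::-1])
E
```

```text
F mean [-1.26  0.51  1.61] normal part incl. +2.4N weight 4.23
t 15.75 tcp [0.535  0.1603 0.0948] F [-1.99  1.04  1.17] w 0.026
rotvec deg [-0.    0.01  0.  ] shift cur axes mm [-0.2 -2.6 -0.1] shift target axes mm [-0.2 -2.6 -0.1]
spot [314. 401.] [602. 230.]
0.008 [array([324., 379.]), array([305., 422.]), array([349., 397.]), array([280., 404.])]
0.0145 [array([332., 362.]), array([297., 440.]), array([378., 394.]), array([251., 408.])]
```

View pics/s5.png

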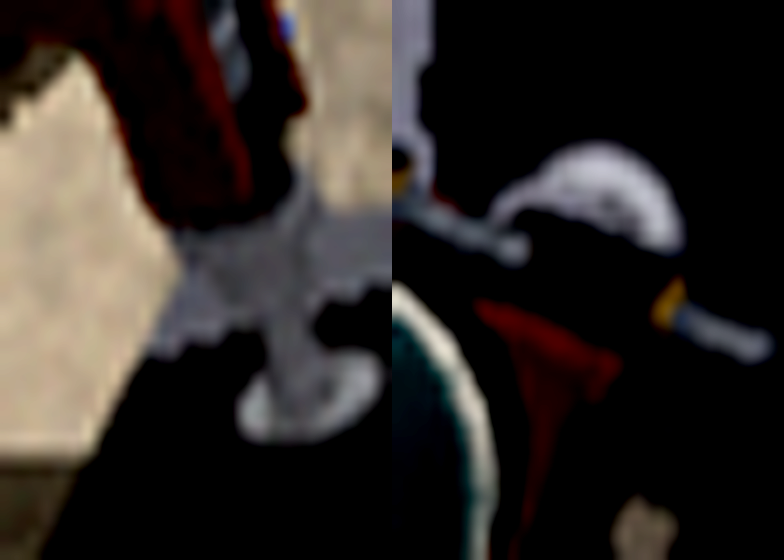

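The foot stands inside the spot with bright ground showing on both sides: left at (245,410) and right at (365,370). Because its lower edge seems near the spot's near edge, I'll take one closer look, with the predicted spot and centred-foot outlines beside it.

```bash
python3 - <<'E'
from h import *
Rf=toolR(158.7,20); s=np.array([.554,.1528,.038]); a=np.linspace(0,2*np.pi,60)
I,_=optics.read_camera("side"); J,_=optics.read_camera("top"); rows=[]
for c,G,x0,y0 in(("side",I,306,184),("top",J,213,156)):
    k=20; A=cv2.resize(G[y0:y0+14+0,x0:x0+19],None,fx=k,fy=k,interpolation=cv2.INTER_CUBIC).astype(float)
    A=(255*((A-50)/170).clip(0,1)).astype(np.uint8).copy(); B=A.copy()
    for r,h,col in((.0145,0,(0,255,0)),(.008,0,(255,0,0)),(.008,.003,(255,0,0))):
        p=np.array([((proj(c,s-Rf[:,1]*h+r*(np.cos(t)*Rf[:,0]+np.sin(t)*Rf[:,2]))-[x0-.5,y0-.5])*k-.5) for t in a]).round().astype(np.int32)
        cv2.polylines(B,[p],True,col,1)
    rows.append(np.hstack([A,B]))
C=np.vstack(rows); print(C.shape); cv2.imwrite("pics/s6.png",C[:,:,::-1])
E
```

```text
(560, 760, 3)
```

View pics/s6.png

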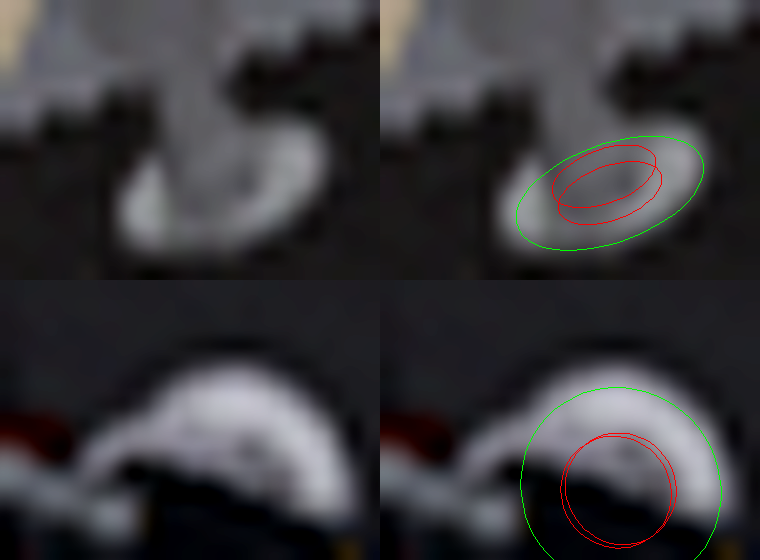

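The close-up shows the foot at x 165–262 inside the spot at 120–328, with bright ground all round. It is about 1–2 mm off centre, well inside the tolerance. Force along the normal is about 4.2 N, so I'm handing in.

```bash
python3 - <<'E'
from h import *
s=robot.state(); print(s["t"],s["force"],s["ee_pos"],np.abs(s["joint_velocities"]).max()); print(job.job_done())
E
```

```text
15.9 [-1.77756524  1.11204169  2.06369227] [0.53497161 0.16033504 0.09480254] 0.003237946134215945
the job is handed in; nothing more can be done
None
```

I cocked the tester in its stand, lifted it out and set it on the bright spot, then handed the job in at t = 15.9 s. No verdict came back.

- **Cocking:** I pressed the cap until its height levelled off 8 mm down and the force rose to about 25 N, then let it spring back.
- **Lifting:** I gripped the grey cylinder with 30 N and lifted it straight up out of the stand.
- **Placing:** I set the foot on the spot at a 20 degree tilt, using the block's direction from the pictures. The tool was within about 0.1 degree of that commanded tilt.

**Last checks**
- **Position:** the foot appeared wholly inside the spot in the side view, about 1–2 mm off centre. In the top view the gripper hid part of it, but what showed agreed.
- **Force:** the push along the normal was about 4.2 N averaged over six readings, with the tester's weight allowed for. That means the foot is pressed in about 3–4 mm. The force readings scatter by about 1 N.
- **Stillness:** the arm was still, and the grip width held at about 26 mm.

**Not checked directly**
- The two cameras' plane fits of the block's facing direction differed by 5–6 degrees. I used the value between them, which matched the block's front edge.
- I did not measure the tester's tilt in the grip on its own, only that its visible stem lined up with the prediction to about 2 degrees.
- I could not see the cap inside the gripper at the end.
- I did not check the file, brush and felt pen afterwards. The arm touched nothing but the tester, as far as the forces and pictures showed.

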